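Press the fir-tree tiers home

ROBOT

A 6-joint arm with a two-finger parallel gripper is mounted at the origin on the work surface. World frame = base frame: x ahead of the robot, y to its left, z up, the work surface at z = 0. Lengths are in m, angles in rad, forces in N, time in s.
With the tool pointing down it reaches from about 0.3 to 0.85 m from the base axis. Payload 5.4 kg.
Tool frame: the origin (TCP) lies midway between the tips of the shut fingers; the grasp point (between the pads) lies 19 mm behind it (arm.grip_point_offset is the distance from the TCP to the grasp point, in m); z points along the fingers, y is the line along which they close (so a half turn about z gives the same grasp; the last joint's range is limited). The gripper opens to 85 mm and grips with 20 to 120 N. Pads are 22 mm wide; open, the fingers measure 114 mm over their backs; the gripper's body (76 mm by 85 mm) begins 54 mm behind the grasp point. The pads swing forward as they close: fully open they stand 13 mm farther back than shut.
Start: joints at [-1.337, 0.158, 1.597, -0, 1.386, -0.21], TCP at [0.247, -0.519, 0.231] pointing down, gripper open.
Joint ranges: [-2.91, 2.91], [-0.94, 2.29], [0.18, 2.7], [-1.29, 4.43], [0.17, 2.64], [-3, 3]. Speed limits (rad/s): [2.57, 2.57, 3.14, 3.14, 3.14, 3.14].

INTERFACE

Orientations are given as a rotation vector (axis times angle).
In Python, from rig import sense, cams, ticket, nets, arm gives the robot as it stands.
- The arm moves only by the tool step_arm, never from a script. Its argument "motion" is a list of rows, each a list of 6 numbers: the shift along the world's x, y, z in mm, then the turn, a rotation vector about the world's x, y, z in degrees. A call has 1 to 20 rows; each row shifts and turns the commanded pose from where the row before left it; what a row does not reach is not made up. A row lasts 1/12 s, in which the tool goes at most 41.7 mm and 7.16 degrees, less where a joint would pass 70% of its speed; a pose out of reach is approached as far as the arm can. A call is refused whole if a number of a shift passes 41.7 or a number of a turn 7.16, either way. A call with a gripper value outside its range is refused whole. "gripper" is the closure, from -1 (fully open) to 1 (shut), set as the call begins (left out, the last holds). The fingers move at their own pace and stop on an object; "squeeze" is the grip in N (left out, the last holds). Time passes only in rows, so rows that do not move let the fingers close. It gives the time, the measured TCP pose, the force, the opening and the grip force at its end, in the units of the state.
- sense(): the state, without advancing time (a new reading comes with each control period).
- cams.snapshot(name): name is "side" or "top"; returns a dict with "img" (420x560x3 uint8, red, green, blue), "depth" (420x560 float32, m along the optical axis (not along the pixel's ray), 0 where there is no reading), "camera_matrix" (3x3 intrinsics, pixels), "cam_to_world" (4x4, takes a point from camera to world coordinates). Camera axes: x right, y up, looking along -z (the intrinsics and any distortion apply to the point x, -y, -z); pixel columns grow to the right and rows downward; lengths in m; the calibration is good to about 2 mm. A picture is of the moment at which its call begins.
- ticket.finish_job(): hands the job in; it is judged then, once.
Trained networks look in the newest picture that a camera, given by its name, has taken for a name from the list of things; names that differ only in an ending like _2 or _b are one class to them, and where a whole thing is asked for, a point or a joint stands for the part that bears it (a point fixed in the world has none). Each returns a list of dicts, best first, with "p" (0 to 1); they miss things now and then, are a little off and sometimes report something else, mostly with a low value. They report only what shows in the picture. A call takes as long as a camera call. They do not tell look-alikes from the thing itself.
- nets.search_frame(target, camera): "at" ([row, column] in pixels, amid what is visible of it).
The state is a dict: "time_s": time; "joint_pos": joint angles; "qd": joint speeds; "joint_efforts": joint torques, N m; "position": TCP position; "orientation": TCP orientation; "ft_force": force on the tool from outside, world axes, zero at the start; "moment": the same for the moment, N m; "width": finger opening in m; "finger_force": force on a finger pad.
Only numpy, scipy, OpenCV 4.12 (cv2) and the standard library are available. Lean on these libraries where they do the work, as an engineer would, in place of code of your own. Each camera call takes 0.05 s, during which the arm holds its last target. There are 200 camera calls.

TASK

Finish the wooden fir-tree picture: with the fingertips press its three half-inserted green tiers fully home, pushing lightly on each one's red button - the wide bottom tier first, then the middle one, then the small top one, because each overlaps the tier below. Only press, do not lift or shift the board, and leave the cones, bottle, jar and other things on and around it undisturbed.

Things in the scene. Friction and masses are not known exactly. Their poses are not given: they have to be found in the camera images.
- board: loose flat wooden board 300 x 200 x 16 mm, about 0.5 kg, lying on the white table and carrying the fir-tree picture; origin at the centre of its underside, x along its long side from the brown trunk to the treetop, z up. The three green triangles overlap like shingles, each over the top of the wider one below it.
- low_tier (a joint): how far the wide bottom green tier (152 mm plywood triangle, 5 mm thick) is pressed down: 0 = 7 mm proud, 0.007 m = home; starts at 0 to 0.0015. Its peg slides straight down under about 3.5 N and stays where left; at 0.007 it lands on a cork washer (gives 1 mm per 6 N more, solid at 0.0095) and, let go, rests at 0.007 to 0.0075
- low_button: red painted round wooden button, 24 mm diameter, 6 mm high, fixed on the wide bottom tier right above its peg: the place to press. Origin at the centre of its underside; its flat top is 6 mm higher. Top of the button above the table: 37 mm with the tier 7 mm proud, 30 mm when home. Lies at -78 mm along the board's x axis, on its centre line; z is up.
- mid_tier (a joint): how far the middle green tier (121 mm plywood triangle, 5 mm thick) is pressed down: 0 = 7 mm proud, 0.007 m = home; starts at 0 to 0.0015. Its peg slides straight down under about 3.5 N and stays where left; at 0.007 it lands on a cork washer (gives 1 mm per 6 N more, solid at 0.0095) and, let go, rests at 0.007 to 0.0075
- mid_button: red painted round wooden button, 24 mm diameter, 6 mm high, fixed on the middle tier right above its peg: the place to press. Origin at the centre of its underside; its flat top is 6 mm higher. Top of the button above the table: 45 mm with the tier 7 mm proud, 38 mm when home. Lies at -15 mm along the board's x axis, on its centre line; z is up.
- top_tier (a joint): how far the small top green tier (90 mm plywood triangle, 5 mm thick) is pressed down: 0 = 7 mm proud, 0.007 m = home; starts at 0 to 0.0015. Its peg slides straight down under about 3.5 N and stays where left; at 0.007 it lands on a cork washer (gives 1 mm per 6 N more, solid at 0.0095) and, let go, rests at 0.007 to 0.0075
- top_button: red painted round wooden button, 24 mm diameter, 6 mm high, fixed on the small top tier right above its peg: the place to press. Origin at the centre of its underside; its flat top is 6 mm higher. Top of the button above the table: 53 mm with the tier 7 mm proud, 46 mm when home. Lies at 41 mm along the board's x axis, on its centre line; z is up.
- cone_tall: loose pine cone standing on the board beside the treetop, 58 mm high, 50 mm across; origin at the centre of its underside
- walnut: loose half walnut shell lying dome-up on the board beside the treetop, 35 mm across, 17 mm high; origin under its centre
- cone_small: loose small pine cone standing on the table beside the board, 46 mm high, 42 mm across; origin at the centre of its underside
- glue: loose white glue bottle with an orange cap standing beside the board, 42 mm diameter, 105 mm high; origin at the centre of its underside
- jar: loose amber jar with a metal lid standing beside the board, 56 mm diameter, 65 mm high; origin at the centre of its underside
- slices: loose pile of three wood slices glued together, 72 mm diameter, 24 mm high, lying beside the board; origin at the centre of its underside
- brush: loose flat paint brush with a wooden handle, 180 mm long, lying on the table past the treetop end of the board
There are look-alikes about, which are no part of the job. Of the things like the glue, leave any that is purple; of the rest the smaller one is meant. Leave any blue or purple look-alike of the jar alone.

How it is judged:
On the way, in this order (a step that is already met when the one before it is completed fails the run):
1. the wide bottom tier is pressed home by the fingers on its red button (value of joint low_tier above 0.005 m and contact force between the fingers and low_button above 0.5 N), for 0.02 s.
2. the middle tier is pressed home by the fingers on its red button (value of joint mid_tier above 0.005 m and contact force between the fingers and mid_button above 0.5 N), for 0.02 s.
3. the small top tier is pressed home by the fingers on its red button (value of joint top_tier above 0.005 m and contact force between the fingers and top_button above 0.5 N), for 0.02 s.
At the end, for the whole second after the job is handed in: all three tiers are home (each within 2 mm of its seat, joint above 0.005), the board lies flat at rest within 15 mm of where it was, and the seven loose things are within 20 mm of where they were, the cones, bottle and jar upright (value of joint each of low_tier, mid_tier, top_tier above 0.005 m and distance of board from where it was at the start of the episode below 0.015 m and height (world z) of board below 0.008 m and angle between board's own z axis and vertical below 0.06 rad and linear speed of board below 0.01 m/s and distance of each of cone_tall, walnut, cone_small, glue, jar, slices, brush from where it was at the start of the episode below 0.02 m and angle between each of cone_tall, cone_small, glue, jar's own z axis and vertical below 0.4 rad); the robot touches nothing.
It fails at once if the middle tier is pressed down before the bottom one is home (value of joint mid_tier above 0.004 m and not (value of joint low_tier above 0.005 m)).
It fails at once if the top tier is pressed down before the middle one is home (value of joint top_tier above 0.004 m and not (value of joint mid_tier above 0.005 m)).
It fails at once if the tree is pressed hard (more than 20 N) (contact force between any of the fingers, the arm and board above 20 N).
It fails at once if the board is shifted more than 15 mm, lifted or tipped (distance of board from where it was at the start of the episode above 0.015 m or height (world z) of board above 0.008 m or angle between board's own z axis and vertical above 0.06 rad).
It fails at once if something standing or lying around is moved more than 20 mm, lifted or knocked over (distance of any of cone_tall, walnut, cone_small, glue, jar, slices, brush from where it was at the start of the episode above 0.02 m or angle between any of cone_tall, cone_small, glue, jar's own z axis and vertical above 0.4 rad).
It also fails if it takes over 38 s, if anything falls off the work surface, if the arm or the gripper's body presses on something with over 40 N, if the wrist force passes 120 N, or if a joint passes its speed limit or range.

## Working session

There is one attempt and no reset: what is moved stays moved. The work goes in short steps, Python scripts to look and compute and a tool call to move; the robot and the scene stay as the last step left them, time stands still between calls to the robot, and variables do not carry over. Pictures are saved under pics/ and viewed, at most 10 in all, crops included, and the job is handed in when it is done.

Besides the shell and the picture viewer there is one more tool, called after "Call:" as name([rows], argument=value, ...), one row to a line, values as JSON. step_arm: Moves the arm, as the interface text tells. Its arguments: {"type":"object","properties":{"motion":{"type":"array"},"gripper":{"type":"number"},"squeeze":{"type":"number"}},"required":["motion"]}

```bash
mkdir -p pics
cat > h.py <<'E'
import numpy as np, cv2
from rig import sense, cams, ticket, nets, arm
def p2w(s,r,c,d=None):
    r=int(round(r));c=int(round(c))
    if d is None:
        w=s['depth'][max(r-2,0):r+3,max(c-2,0):c+3]; d=np.median(w[w>0])
    K=s['camera_matrix']
    x=(c-K[0,2])/K[0,0]*d; y=(r-K[1,2])/K[1,1]*d
    return (s['cam_to_world']@[x,-y,-d,1])[:3]
E
python3 - <<'E'
from h import *
for n in ['top','side']:
    s=cams.snapshot(n); cv2.imwrite(f'pics/{n}0.png',s['img'][:,:,::-1])
    print(n,s['camera_matrix'].round(1).tolist(),s['cam_to_world'].round(3).tolist())
    for t in ['low_button','mid_button','top_button','board','cone_tall','walnut','cone_small','glue','jar','slices','brush']:
        for q in nets.search_frame(t,n)[:4]:
            if q['p']>.2: print(t,round(q['p'],2),np.round(q['at'],1),(p2w(s,*q['at'])*1000).round(0))
print(sense()['position'],sense()['orientation'],sense()['width'],sense()['ft_force'])
E
```

```text
top [[513.9, 0.0, 278.8], [0.0, 513.9, 209.4], [0.0, 0.0, 1.0]] [[0.03, 0.994, -0.107, 0.446], [-0.999, 0.031, 0.016, 0.036], [0.019, 0.107, 0.994, 1.05], [0.0, 0.0, 0.0, 1.0]]
low_button 0.54 [250.8 271.3] [473.  33.  39.]
low_button 0.54 [205.1 314.8] [564. -50.  55.]
top_button 0.68 [207.2 311.9] [560. -45.  55.]
board 0.65 [224.7 298. ] [525. -19.  45.]
board 0.5 [213.3 201.1] [543. 172.  43.]
cone_tall 0.73 [207.8 360.8] [ 559. -138.   70.]
walnut 0.76 [164.2 312.4] [650. -44.  34.]
walnut 0.33 [206.1 312.8] [562. -46.  54.]
glue 0.85 [306.4 343.5] [ 375. -102.  107.]
glue 0.77 [334.6 421.5] [ 327. -246.  103.]
glue 0.68 [346. 383.] [ 305. -177.   94.]
jar 0.98 [141.6 258.8] [683.  63.  67.]
jar 0.82 [ 90.2 228.6] [786. 125.  66.]
jar 0.61 [104.5 287.6] [761.   8.  67.]
slices 0.83 [263.9 373.8] [ 453. -173.   27.]
brush 0.84 [141.8 355.5] [ 700. -134.   22.]
side [[522.1, 0.0, 282.5], [0.0, 522.1, 209.5], [0.0, 0.0, 1.0]] [[-0.687, 0.362, -0.63, -0.145], [-0.727, -0.341, 0.596, 0.664], [0.0, 0.868, 0.497, 0.614], [0.0, 0.0, 0.0, 1.0]]
low_button 0.46 [242.8 300.6] [466.  36.  35.]
mid_button 0.56 [222.5 297.2] [519.  -5.  44.]
top_button 0.6 [205.9 295.7] [559. -42.  52.]
board 0.9 [235.7 298.2] [494.  16.  30.]
board 0.51 [242.4 301.5] [466.  33.  36.]
cone_tall 0.83 [194.5 325.1] [ 555. -132.   50.]
cone_small 0.71 [261.1 218.8] [536. 189.  29.]
cone_small 0.36 [237.9 299.4] [479.  28.  37.]
glue 0.95 [231.1 383.6] [361. -94.  55.]
glue 0.73 [233.1 435. ] [ 289. -168.   51.]
glue 0.61 [221.7 450.3] [ 302. -249.   38.]
jar 0.78 [210.3 222. ] [670.  77.  42.]
jar 0.72 [179.6 216.9] [759.  21.  64.]
jar 0.64 [203.4 171.3] [773. 142.  43.]
jar 0.42 [228.6 382.4] [363. -91.  60.]
slices 0.75 [216.9 365.6] [ 452. -155.   24.]
brush 0.78 [185.2 283. ] [ 696. -132.   21.]
[ 0.24688277 -0.51929349  0.23129539] [-3.06453376e+00 -6.91452285e-01 -2.01166502e-05] 0.08513114684013781 [0.14842343 0.31815924 0.10909732]
```

View pics/top0.png

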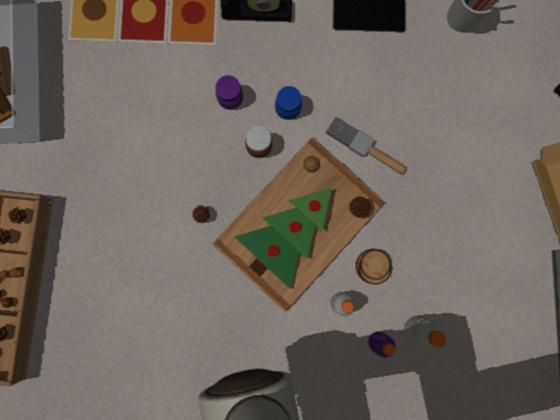

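View pics/side0.png

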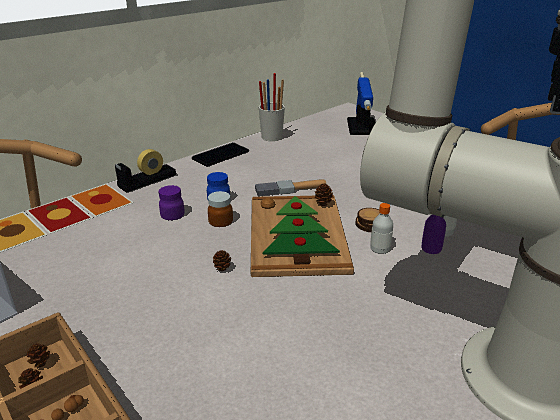

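The top view shows the red buttons at about (251,274) low, (227,296) mid and (206,314) top. The amber jar is at (141,259), with blue (103,288) and purple (91,229) look-alikes to leave. The glue next to the board is at (305,344), with purple (346,383) and white (335,425) look-alikes. Next I'll measure the button centroids and check them in a crop.

Run:
```python
from h import *
for n in ['top','side']:
    s=cams.snapshot(n); im=s['img']; i=im.astype(int)
    m=((i[...,0]>90)&(i[...,1]<0.35*i[...,0])&(i[...,2]<0.35*i[...,0])).astype(np.uint8)
    k,l,st,ce=cv2.connectedComponentsWithStats(m)
    P=[]
    for j in range(1,k):
        c,r=ce[j]
        if st[j,4]<25 or not(150<r<270 and 260<c<330): continue
        d=np.median(s['depth'][l==j])
        # exact subpixel
        K=s['camera_matrix']; w=(s['cam_to_world']@[(c-K[0,2])/K[0,0]*d,-(r-K[1,2])/K[1,1]*d,-d,1])[:3]
        print(n,st[j,4],(r.round(1),c.round(1)),(w*1000).round(1)); P.append(w)
    P=sorted(P,key=lambda p:p[0])
    if len(P)==3:
        v=P[2]-P[0]; print('len',np.linalg.norm(v[:2]),np.linalg.norm((P[1]-P[0])[:2]),'yaw',np.degrees(np.arctan2(v[1],v[0])))
    if n=='top':
        cr=cv2.resize(im[120:320,200:400],None,fx=3,fy=3,interpolation=cv2.INTER_CUBIC); cv2.imwrite('pics/crop.png',cr[:,:,::-1])
from scipy.spatial.transform import Rotation as R
print(R.from_rotvec(sense()['orientation']).as_matrix().round(3))
```

```text
top 87 (np.float64(205.5), np.float64(314.0)) [563.2 -48.5  54.1]
top 85 (np.float64(226.6), np.float64(294.4)) [521.4 -11.7  45.3]
top 86 (np.float64(250.5), np.float64(272.6)) [473.7  29.6  38.4]
len 0.11877697906819637 0.06310677512458349 yaw -41.100849985596895
side 46 (np.float64(204.6), np.float64(295.7)) [563.4 -45.4  51.9]
side 49 (np.float64(221.2), np.float64(297.4)) [520.1  -7.9  43.9]
side 65 (np.float64(240.5), np.float64(299.3)) [472.5  33.8  36.5]
len 0.12061733205665609 0.06328387953790474 yaw -41.034194846662736
[[ 0.903  0.429 -0.   ]
 [ 0.429 -0.903  0.   ]
 [-0.    -0.    -1.   ]]
```

View pics/crop.png

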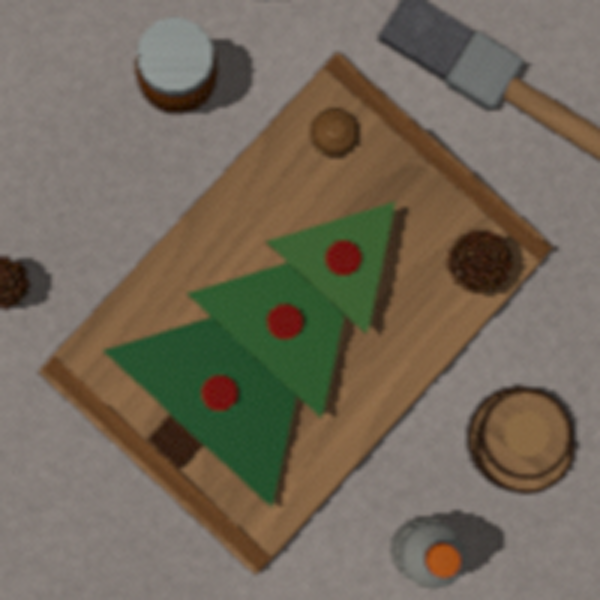

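The crop confirms it: three red buttons on a single tree, clear of the cone, walnut, slices and glue. Both cameras agree within 4 mm, and the heights and spacings (63 and 119 mm) match the description. Targets in mm: low (473,31.5), mid (521,-10), top (563,-47). First I'll shut the gripper and fly over the low button.

Call:
step_arm([
  [11.3, 27.5, 0, 0, 0, 0],
  [11.3, 27.5, 0, 0, 0, 0],
  [11.3, 27.5, 0, 0, 0, 0],
  [11.3, 27.5, 0, 0, 0, 0],
  [11.3, 27.5, 0, 0, 0, 0],
  [11.3, 27.5, 0, 0, 0, 0],
  [11.3, 27.5, 0, 0, 0, 0],
  [11.3, 27.5, 0, 0, 0, 0],
  [11.3, 27.5, 0, 0, 0, 0],
  [11.3, 27.5, 0, 0, 0, 0],
  [11.3, 27.5, 0, 0, 0, 0],
  [11.3, 27.5, 0, 0, 0, 0],
  [11.3, 27.5, 0, 0, 0, 0],
  [11.3, 27.5, 0, 0, 0, 0],
  [11.3, 27.5, 0, 0, 0, 0],
  [11.3, 27.5, 0, 0, 0, 0],
  [11.3, 27.5, 0, 0, 0, 0],
  [11.3, 27.5, 0, 0, 0, 0],
  [11.3, 27.5, 0, 0, 0, 0],
  [11.3, 27.5, 0, 0, 0, 0],
], gripper=1)

```text
time_s: 2.97
position: [0.4733, 0.0322, 0.2315]
orientation: [3.064, 0.692, 0.001]
ft_force: [0.3, 0.2, 0.6]
width: 0.0
finger_force: 0.0
```

Call:
step_arm([
  [0, 0, -25, 0, 0, 0],
  [0, 0, -25, 0, 0, 0],
  [0, 0, -25, 0, 0, 0],
  [0, 0, -25, 0, 0, 0],
  [0, 0, -25, 0, 0, 0],
  [0, 0, -20, 0, 0, 0],
  [0, 0, -15, 0, 0, 0],
  [0, 0, -10, 0, 0, 0],
  [0, 0, -8, 0, 0, 0],
  [0, 0, -6, 0, 0, 0],
  [0, 0, -3, 0, 0, 0],
  [0, 0, 0, 0, 0, 0],
  [0, 0, 0, 0, 0, 0],
])

```text
time_s: 4.05
position: [0.4735, 0.0306, 0.0449]
orientation: [3.064, 0.691, 0.002]
ft_force: [0.3, 0.0, 0.5]
width: 0.0004
finger_force: 0.0
```

Run:
```python
from h import *
s=cams.snapshot('side'); print(sense()['position'],sense()['ft_force'])
cr=cv2.resize(s['img'][150:290,220:370],None,fx=4,fy=4,interpolation=cv2.INTER_CUBIC); cv2.imwrite('pics/c1.png',cr[:,:,::-1])
```

```text
[0.4735463  0.03060166 0.04504671] [ 0.01436804  0.2752072  -0.50182265]
```

View pics/c1.png

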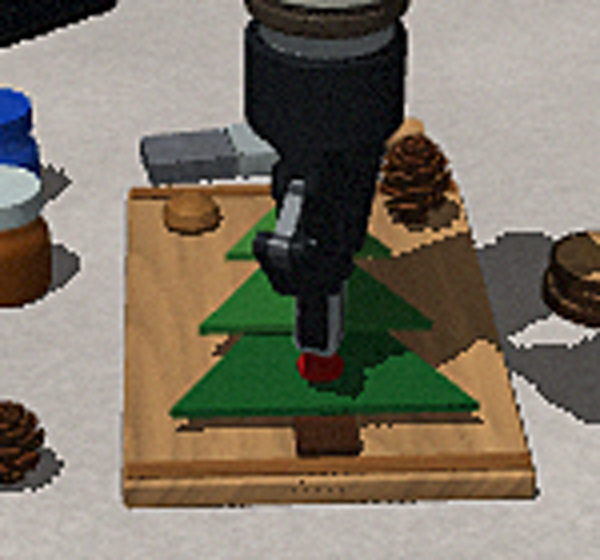

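The fingers sit centred over the low button (crop pixel (365,320)), and everything else is undisturbed. I'll press slowly.

Call:
step_arm([
  [0, 0, -3, 0, 0, 0],
  [0, 0, -2, 0, 0, 0],
  [0, 0, -1, 0, 0, 0],
  [0, 0, -1, 0, 0, 0],
  [0, 0, -1, 0, 0, 0],
  [0, 0, -1, 0, 0, 0],
  [0, 0, -1, 0, 0, 0],
  [0, 0, -1, 0, 0, 0],
  [0, 0, -1, 0, 0, 0],
  [0, 0, 0, 0, 0, 0],
])

```text
time_s: 4.93
position: [0.4728, 0.0307, 0.0321]
orientation: [-3.065, -0.691, 0.0]
ft_force: [-0.8, -0.3, 1.2]
width: 0.0004
finger_force: 0.7
```

Call:
step_arm([
  [0, 0, -0.5, 0, 0, 0],
  [0, 0, -0.5, 0, 0, 0],
  [0, 0, -0.5, 0, 0, 0],
  [0, 0, -0.5, 0, 0, 0],
  [0, 0, 0, 0, 0, 0],
])

```text
time_s: 5.35
position: [0.4728, 0.0307, 0.0302]
orientation: [-3.065, -0.692, 0.0]
ft_force: [-1.1, 1.1, 1.5]
width: -0.0002
finger_force: 1.1
```

Call:
step_arm([
  [0, 0, -0.5, 0, 0, 0],
  [0, 0, -0.3, 0, 0, 0],
  [0, 0, 0, 0, 0, 0],
])

```text
time_s: 5.6
position: [0.4729, 0.0307, 0.0296]
orientation: [-3.065, -0.691, 0.0]
ft_force: [-2.6, 0.2, 5.1]
width: 0.0001
finger_force: 2.2
```

The force is climbing on the cork at z = 29.6 mm, so the low tier is home. Next I'll lift and move to the middle button.

Call:
step_arm([
  [0, 0, 3, 0, 0, 0],
  [0, 0, 12, 0, 0, 0],
  [0, 0, 20, 0, 0, 0],
  [12, -10, 5, 0, 0, 0],
  [12, -10, 0, 0, 0, 0],
  [12, -10, 0, 0, 0, 0],
  [12, -11, 0, 0, 0, 0],
  [0, 0, -8, 0, 0, 0],
  [0, 0, -8, 0, 0, 0],
  [0, 0, -3, 0, 0, 0],
  [0, 0, 0, 0, 0, 0],
  [0, 0, 0, 0, 0, 0],
])

```text
time_s: 6.6
position: [0.5197, -0.0095, 0.0497]
orientation: [-3.063, -0.692, 0.003]
ft_force: [1.1, 0.2, 0.2]
width: -0.0005
finger_force: 0.0
```

Run:
```python
from h import *
s=cams.snapshot('side'); print(sense()['position'],sense()['ft_force'])
print((p2w(s,240.5,299.3)*1000).round(1))
cr=cv2.resize(s['img'][150:290,220:370],None,fx=4,fy=4,interpolation=cv2.INTER_CUBIC); cv2.imwrite('pics/c2.png',cr[:,:,::-1])
```

```text
[ 0.52020413 -0.00969257  0.05019151] [ 0.20812088 -0.36903565  0.89225562]
[483.2  23.9  28.3]
```

View pics/c2.png

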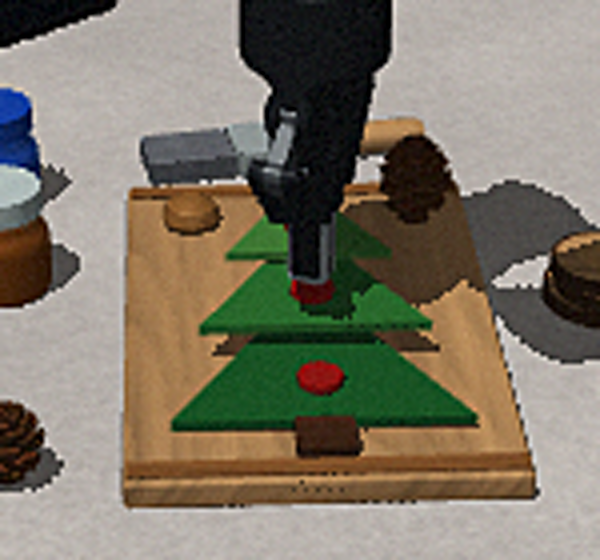

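The low tier is now flush, with its button at (377,320) in the crop. The fingers are over the mid button at (290,312), so I'll press the middle tier.

Call:
step_arm([
  [0, 0, -3, 0, 0, 0],
  [0, 0, -1, 0, 0, 0],
  [0, 0, -1, 0, 0, 0],
  [0, 0, -1, 0, 0, 0],
  [0, 0, -1, 0, 0, 0],
  [0, 0, -1, 0, 0, 0],
  [0, 0, -1, 0, 0, 0],
  [0, 0, -1, 0, 0, 0],
  [0, 0, -1, 0, 0, 0],
  [0, 0, -0.5, 0, 0, 0],
  [0, 0, -0.5, 0, 0, 0],
  [0, 0, 0, 0, 0, 0],
])

```text
time_s: 7.65
position: [0.5209, -0.0103, 0.0384]
orientation: [3.065, 0.691, 0.0]
ft_force: [-0.8, 0.8, 1.5]
width: 0.0
finger_force: 1.1
```

Call:
step_arm([
  [0, 0, -0.5, 0, 0, 0],
  [0, 0, 0, 0, 0, 0],
])

```text
time_s: 7.82
position: [0.5209, -0.0103, 0.038]
orientation: [3.065, 0.691, 0.0]
ft_force: [-0.4, 0.6, 2.6]
width: 0.0
finger_force: 1.2
```

Call:
step_arm([
  [0, 0, -0.5, 0, 0, 0],
  [0, 0, 0, 0, 0, 0],
])

```text
time_s: 7.98
position: [0.5209, -0.0103, 0.0376]
orientation: [3.065, 0.691, 0.0]
ft_force: [-0.6, 0.9, 4.7]
width: 0.0001
finger_force: 2.0
```

The middle tier is on its cork. Next is the top button, (+42,-37) mm away and at a height of 53 mm.

Call:
step_arm([
  [0, 0, 3, 0, 0, 0],
  [0, 0, 12, 0, 0, 0],
  [0, 0, 22, 0, 0, 0],
  [14, -12, 0, 0, 0, 0],
  [14, -12, 0, 0, 0, 0],
  [14, -12.5, 0, 0, 0, 0],
  [0, 0, -8, 0, 0, 0],
  [0, 0, -6, 0, 0, 0],
  [0, 0, -3, 0, 0, 0],
  [0, 0, 0, 0, 0, 0],
  [0, 0, 0, 0, 0, 0],
])

```text
time_s: 8.9
position: [0.5617, -0.046, 0.0568]
orientation: [-3.063, -0.692, 0.003]
ft_force: [0.1, -0.0, 0.2]
width: 0.0002
finger_force: 0.0
```

Run:
```python
from h import *
s=cams.snapshot('side'); print(sense()['position'],sense()['ft_force'])
cr=cv2.resize(s['img'][150:290,220:370],None,fx=4,fy=4,interpolation=cv2.INTER_CUBIC); cv2.imwrite('pics/c3.png',cr[:,:,::-1])
```

```text
[ 0.56220161 -0.04615987  0.05728258] [-0.16856972  0.32167094  0.46898903]
```

View pics/c3.png

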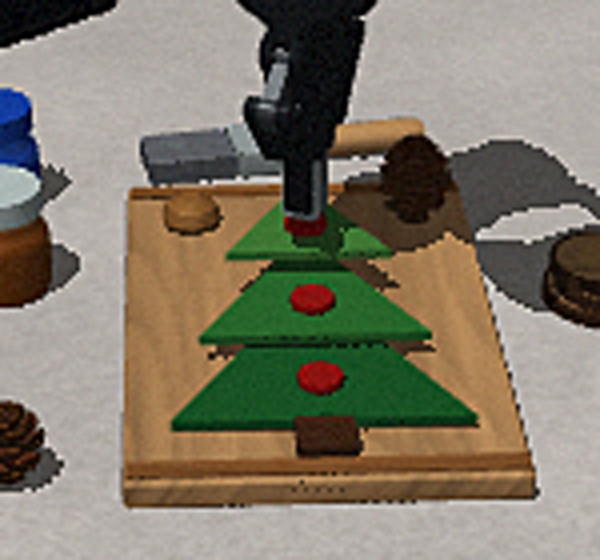

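The middle tier is down, with its button at (298,312), and the fingers are over the top button at (225,304). I'll press the top tier.

Call:
step_arm([
  [0, 0, -2, 0, 0, 0],
  [0, 0, -1, 0, 0, 0],
  [0, 0, -1, 0, 0, 0],
  [0, 0, -1, 0, 0, 0],
  [0, 0, -1, 0, 0, 0],
  [0, 0, -1, 0, 0, 0],
  [0, 0, -1, 0, 0, 0],
  [0, 0, -1, 0, 0, 0],
  [0, 0, -1, 0, 0, 0],
  [0, 0, -0.5, 0, 0, 0],
  [0, 0, -0.5, 0, 0, 0],
  [0, 0, 0, 0, 0, 0],
])

```text
time_s: 9.95
position: [0.5629, -0.0467, 0.0464]
orientation: [-3.065, -0.691, -0.0]
ft_force: [-0.2, 0.4, 1.9]
width: 0.0001
finger_force: 1.1
```

Call:
step_arm([
  [0, 0, -0.5, 0, 0, 0],
  [0, 0, 0, 0, 0, 0],
])

```text
time_s: 10.12
position: [0.5629, -0.0468, 0.0459]
orientation: [-3.065, -0.691, -0.0]
ft_force: [-1.3, 1.0, 2.2]
width: -0.0002
finger_force: 1.3
```

Call:
step_arm([
  [0, 0, -0.5, 0, 0, 0],
  [0, 0, 0, 0, 0, 0],
])

```text
time_s: 10.28
position: [0.5629, -0.0468, 0.0456]
orientation: [-3.065, -0.691, -0.0]
ft_force: [-2.1, 0.9, 4.5]
width: 0.0002
finger_force: 2.1
```

Call:
step_arm([
  [0, 0, 3, 0, 0, 0],
  [0, 0, 12, 0, 0, 0],
  [0, 0, 25, 0, 0, 0],
  [0, 0, 35, 0, 0, 0],
  [0, 0, 35, 0, 0, 0],
  [0, 0, 35, 0, 0, 0],
  [0, 0, 30, 0, 0, 0],
  [0, 0, 0, 0, 0, 0],
  [0, 0, 0, 0, 0, 0],
  [0, 0, 0, 0, 0, 0],
])

```text
time_s: 11.12
position: [0.5625, -0.0468, 0.2201]
orientation: [-3.064, -0.691, 0.001]
ft_force: [0.4, -0.7, -0.5]
width: -0.0002
finger_force: 0.0
```

Run:
```python
from h import *
s=cams.snapshot('side'); print(sense()['position'],sense()['ft_force'])
i=s['img'].astype(int)
m=((i[...,0]>90)&(i[...,1]<0.35*i[...,0])&(i[...,2]<0.35*i[...,0])).astype(np.uint8)
k,l,st,ce=cv2.connectedComponentsWithStats(m)
for j in range(1,k):
    c,r=ce[j]
    if st[j,4]>=25 and 150<r<270 and 260<c<330: print(r.round(1),c.round(1),(p2w(s,r,c)*1000).round(1))
cr=cv2.resize(s['img'][150:290,190:400],None,fx=3.5,fy=3.5,interpolation=cv2.INTER_CUBIC); cv2.imwrite('pics/c4.png',cr[:,:,::-1])
```

```text
[ 0.56198393 -0.04659363  0.21914636] [-0.10186903  0.50037169 -0.42362453]
207.7 295.5 [560.5 -43.6  45.2]
223.9 297.3 [520.1  -6.8  37.4]
243.6 299.3 [471.6  35.4  29.3]
```

View pics/c4.png

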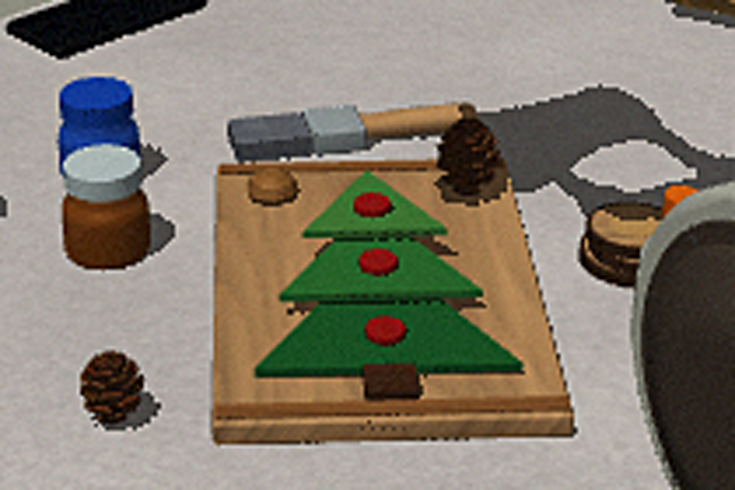

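The buttons at crop pixels (330,385), (262,378) and (204,372) stand 29.3, 37.4 and 45.2 mm high, each within 1 mm of its home height (30, 38, 46). Nothing else in view has moved.

```bash
python3 -c "
from rig import ticket
print(ticket.finish_job())"
```

```text
the job is handed in; nothing more can be done
None
```

I pressed all three tiers home in order (bottom, middle, top) with light force, the last picture shows them seated and nothing else in view moved, and the job is handed in; no verdict came back.

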